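Clamp a batch of electrodes for measuring

TASK

Set up the electrodes for measuring: first blow off the empty clamping fixture by pressing the nozzle cap of the white flask on its left right down and letting it spring back, then stand every small electrode from the right-hand part of the table upright in the fixture, one to a pocket in any pockets. Then pick up the extension bar, lower its saddle over the short clamp handle and with the bar throw the handle over its dead point until the clamp is fully closed, never working the handle with the fingers, and lay the bar back lengthwise on its rubber mat. Click the tally counter's lever fully exactly once for each electrode loaded, and leave the other things on the table alone.

Things in the scene. Friction and masses are not known exactly. Their poses are not given: they have to be found in the camera images.
- fixture: fixed aluminium plate 100 x 270 x 10 mm lying crosswise. Origin on the table under the middle pocket; x away from the robot to the fence, y left along the row. Three open pockets at y = +66, 0, -66 mm: 62 mm wide between separators 4 mm thick, 8 high. Jaw (front) and fence (back) rise 12 mm above the plate, 67 mm apart while open; closing moves the jaw 14 mm to the fence, pushing electrodes home
- pocket_1 (a point): left pocket, on the plate's top (10 mm above the table): where the centre of a clamped electrode's underside comes. While the clamp is open the pocket reaches 14 mm further to the front, so set an electrode down about 7 mm in front of this point (fixture -x), clear of the jaw. Axes as the fixture
- pocket_2 (a point): middle pocket, as pocket_1
- pocket_3 (a point): right pocket, as pocket_1
- clamp_pivot (a point): vertical axis of the clamp handle, at its mid height (45 mm above the table), at the front right of the fixture, (-58, -132) mm in the fixture frame. Boss of 14 mm radius below. Axes as the fixture
- clamp_lever (a joint): angle of the clamp handle, turning level, anticlockwise from above to close: 0 open (points right and 0.8 rad towards the robot: direction -pi/2 - 0.8 in the fixture frame), 1.2 closed (right and 0.4 rad away). Over-centre spring, dead point 0.7: below it springs back to 0, beyond it snaps on to 1.2. Torque 1 Nm at 0, falling to nil at the dead point
- handle_mid (a point): point of the clamp's short steel handle 47 mm out from the pivot, at mid height; x along the handle outwards, z up. The handle is a flat stub 12 mm wide, 14 mm high (top 52 mm above the table), reaching from 10 to 62 mm from the pivot
- extension_bar: loose plain steel bar, 180 mm, 0.3 kg, on the mat, saddle to the left. Shank 14 wide, 22 high (x -90 to 42 mm); saddle x 40 to 90 mm, 30 wide, 26 high: a channel open below and at the end, 20 wide, 20 deep inside. Origin mid underside, x to the saddle; mass centre 15 mm that way. On the handle the saddle end faces the pivot, origin 112 mm from the pivot, underside 32 mm above the table
- bar_saddle (a point): middle of the saddle's channel, 65 mm along +x from the bar's origin and 13 mm above its underside; it comes within a few mm of handle_mid when the saddle is on
- bar_mat: rubber mat 210 x 60 x 4 mm fixed in front of the fixture, the place for the bar. Origin under its centre, x along its length, pointing left, z up
- nozzle_cap (a joint): travel of the flask's nozzle cap, 0 up to 0.008 m fully down; sprung, about 2 N at first, 6.2 N fully down
- nozzle_top (a point): middle of the top of the grey nozzle cap (22 mm across) on the white flask fixed to the table left of the fixture, 105 mm above the table when up
- tally_lever (a joint): angle of the counter's sprung lever, 0 up, 0.26 fully down (the pad then is 27 mm lower); 2.2 N at the pad at first, 5.3 N fully down. A press down to 0.25 or more and back to 0 is one click
- tally_pad (a point): middle of the top of the black round pad (20 mm across) at the front end of the lever, 72 mm above the table when up; 107 mm in front of the lever's pivot. The grey counter (foot 130 x 56 mm, 72 mm high in all) is fixed at the right of the table; x points from the pad to the pivot, away from the robot
- tally_dial (a joint): the counter's white dial with a black mark, driven by the lever through a ratchet: reads 0 at the start and 0.628 rad more for each full press
- electrode_a: small electrode on a square steel pallet, 71 mm tall, stepped dark graphite top with a small round boss; 0.5 to 0.85 kg. Foot 52 x 52 x 8 mm; pallet body 49 x 49 mm from 13 to 44 mm height, grasped by either pair of sides. Origin at the centre of the underside, z up. May be absent. Stands at the right of the table, turned up to 0.6 rad
- electrode_b: small electrode on a square steel pallet, 88 mm tall, dark graphite top tapering to a ridge; 0.5 to 0.85 kg. Foot 52 x 52 x 8 mm; pallet body 49 x 49 mm from 13 to 44 mm height, grasped by either pair of sides. Origin at the centre of the underside, z up. May be absent. Stands at the right of the table, turned up to 0.6 rad
- electrode_c: small electrode on a square steel pallet, 65 mm tall, dark graphite top of three upright ribs; 0.5 to 0.85 kg. Foot 52 x 52 x 8 mm; pallet body 49 x 49 mm from 13 to 44 mm height, grasped by either pair of sides. Origin at the centre of the underside, z up. May be absent. Stands at the right of the table, turned up to 0.6 rad
- hex_key: hex key 24 x 84 x 4 mm lying near the vice; a bystander, to be left alone. Origin at the centre of its underside
- cap_screw_1: cap screw 13 x 13 x 30 mm standing on its head near the vice; a bystander, to be left alone. Origin at the centre of its underside
- cap_screw_2: second such cap screw; a bystander, to be left alone. Origin at the centre of its underside
- ring_gauge: steel setting ring, 72 mm across, 22 mm high, behind the tally counter; a bystander, to be left alone. Origin at the centre of its underside
- gauge_block: steel gauge block 9 x 35 x 40 mm behind the fixture; a bystander, to be left alone. Origin at the centre of its underside

How it is judged:
By the outcome, as a careful person would: the job done as asked, in the order asked, and still so for the second after the job is handed in, with the robot touching nothing.
Of electrode_a, electrode_b, electrode_c only 2 to 3 are there at a start; the rules pass over those that are not, and their reading is None.
At some moment in a run one of electrode_a, electrode_b, electrode_c may be knocked a few centimetres aside while the robot is not near it.
It also fails if it takes over 208 s, if anything falls off the work surface, if the arm or the gripper's body presses on something with over 40 N, if the wrist force passes 120 N, or if a joint passes its speed limit or range.

ROBOT

A 7-joint arm with a two-finger parallel gripper is mounted at the origin on a cart in front of the work surface, level with it; the furniture and walls round the work are solid. World frame = base frame: x ahead of the robot, y to its left, z up, the work surface at z = 0. Lengths are in m, angles in degrees, forces in N, time in s.
With the tool pointing down it reaches from about 0.35 to 0.9 m from the base axis. Payload 19.9 kg.
Tool frame: the origin (TCP) lies on the centre line of the jaws, within the pads' length; the fingertips stand 22 mm ahead of it and the grasp point (between the pads) lies 3 mm ahead of it; z points along the fingers, y is the line along which they close (so a half turn about z gives the same grasp; the last joint's range is limited). The gripper opens to 94 mm and grips with 3 to 60 N. Pads are 16 mm wide; open, the fingers measure 119 mm over their backs; the gripper's body (75 mm by 177 mm) begins 78 mm behind the grasp point.
Start: joints at [64.2, 23.915, -0.59, 92.452, 0.269, 63.638, -3.037], TCP at [0.248, -0.573, 0.227] pointing down, gripper open.
Joint ranges: [-161.28, 161.28], [-22.2, 115.67], [-73.04, 71.86], [3.21, 147.25], [-68.34, 248.33], [10.77, 114.83], [-161.83, 161.83]. Speed limits (degrees/s): [108.29, 108.29, 136.94, 136.94, 172.46, 172.46, 172.46].

INTERFACE

Orientations are given as [roll, pitch, yaw] about the fixed x, y, z axes, in that order (R = Rz(yaw) Ry(pitch) Rx(roll)).
In Python, from rig import arm, camrig, ticket, get_state gives the robot as it stands (arm), with the cameras (camrig), the job (ticket) and the readings as plain functions.
- The arm moves only by the tool nudge_tcp, called after ">>>" as name(argument=value, ...) on one line, values as JSON. Schema: {"type":"object","properties":{"plan":{"type":"array","items":{"type":"array","prefixItems":[{"type":"array","items":{"type":"number"},"minItems":3,"maxItems":3},{"type":"number"}],"minItems":2,"maxItems":2},"minItems":1,"maxItems":10},"jaw":{"type":"number"},"force":{"type":"number"},"only":{"type":"string"},"quiet":{"type":"boolean"},"lines":{"type":"string"}},"required":["plan"],"additionalProperties":false}. plan is a list of rows, 1 to 10 of them, each written [[dx, dy, dz], turn]: dx, dy, dz in fractions of the full range, 1 being 0.8 m, then a turn about the tool's z in shares of 180 degrees (1.0 is 180 degrees); each row is the pose to reach, as a shift and turn from the pose commanded when the call began, along the tool's axes at that moment; what a row does not reach only later rows make up. A row lasts 1/10 s, in which the tool goes at most 0.05 m and 8.59 degrees, less where a joint would pass 70% of its speed; a pose out of reach is approached as far as the arm can. jaw is the finger opening in m, set as the call begins (left out keeps the last). The fingers move at their own pace and stop on an object; force is the grip in N (left out, the last holds). Time passes only in rows, so rows that do not move let the fingers close. The tool returns the time, the measured TCP pose, the force, the opening and the grip force at its end. only (a regular expression) keeps the lines of the reply that match it, lines (a string "A,B") keeps lines A to B, and quiet returns only ok. No shift or turn number may pass 1 either way. Input that does not fit is refused with a message, and nothing moves.
- get_state(): the state, without advancing time (a new reading comes with each control period).
- camrig.capture(name): name is "scene" or "top" or "wrist"; returns the picture (400x640x3 uint8, blue, green, red); there is no depth.
- camrig.calibration(name): a dict with "mtx" (3x3 intrinsics, pixels), "dist" ([k1, k2, p1, p2, k3] as OpenCV has them; the pictures are not rectified), "pose" (4x4, takes a point from camera to world coordinates); the wrist camera has in their place "tool_from_camera" (4x4, takes a point from camera to tool coordinates, whose origin is the TCP and whose axes are the flange's). Camera axes: x right, y up, looking along -z (the intrinsics and any distortion apply to the point x, -y, -z); pixel columns grow to the right and rows downward; lengths in m; the calibration is good to about 2 mm. A picture is of the moment at which its call begins: read the wrist's pose just before it. calibration takes no time and is no camera call.
- ticket.job_done(): hands the job in; it is judged then, once.
The state is a dict: "t": time; "joint_positions": joint angles; "joint_vel": joint speeds; "joint_efforts": joint torques, N m; "position": TCP position; "eef_rot": TCP orientation; "force": force on the tool from outside, world axes, zero at the start; "torque": the same for the moment, N m; "gripper_width": finger opening in m; "grip_force": force on a finger pad.
Only numpy, scipy, OpenCV 4.12 (cv2) and the standard library are available. Lean on these libraries where they do the work, as an engineer would, in place of code of your own. Each camera call takes 0.05 s, during which the arm holds its last target. There are 200 camera calls.

## Working session

There is one attempt and no reset: what is moved stays moved. The work goes in short steps, Python scripts to look and compute and a tool call to move; the robot and the scene stay as the last step left them, time stands still between calls to the robot, and variables do not carry over. Pictures are saved under pics/ and viewed, at most 14 in all, crops included, and the job is handed in when it is done.

```bash
ls; mkdir -p pics; python3 - <<'E'
from rig import arm, camrig, ticket, get_state
import cv2,json
for n in("scene","top"):
    cv2.imwrite(f"pics/{n}0.png",camrig.capture(n))
for n in("scene","top","wrist"):
    print(n,camrig.calibration(n))
print(get_state())
E
```

```bash
python3 - <<'E'
import cv2
im=cv2.imread("pics/top0.png"); cv2.imwrite("pics/top0b.png",cv2.resize(im,(800,500),interpolation=cv2.INTER_CUBIC))
E
```

```text
(no output)
```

View pics/top0.png

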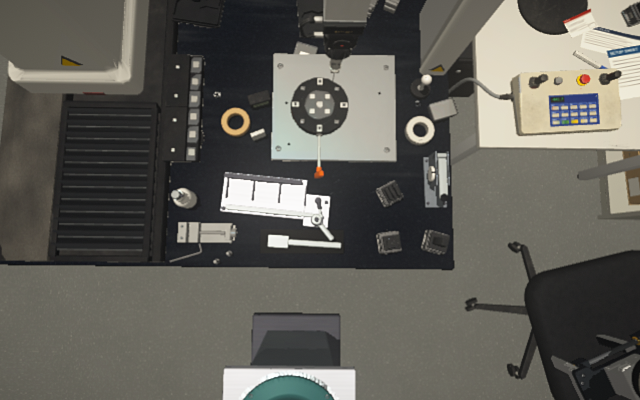

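View pics/scene0.png

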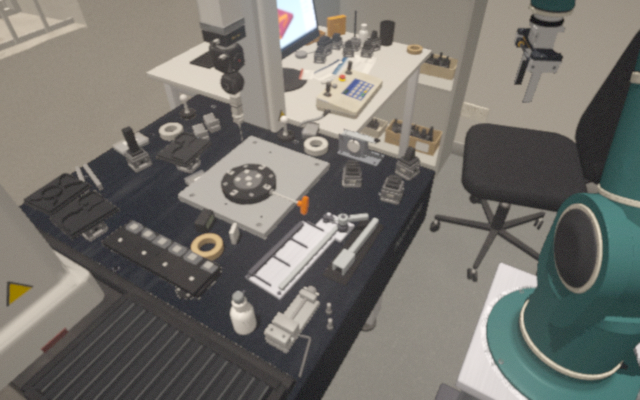

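Top view: flask ~(184,197), fixture ~(265,197), bar ~(305,242), three electrodes ~(388,193), (388,241), (434,241), counter ~(436,180). I'll enlarge it next.

```bash
cat > h.py <<'E'
from rig import arm, camrig, ticket, get_state
import numpy as np, cv2
from scipy.spatial.transform import Rotation as R
def toolT(s=None):
    s=s or get_state(); T=np.eye(4)
    T[:3,:3]=R.from_euler('xyz',s["eef_rot"],degrees=True).as_matrix(); T[:3,3]=s["position"]; return T
def pix(name,uv,z,T=None):
    c=camrig.calibration(name); P=c["pose"] if "pose" in c else T@c["tool_from_camera"]
    u=cv2.undistortPoints(np.array(uv,float).reshape(-1,1,2),c["mtx"],c["dist"])[:,0]
    d=np.c_[u[:,0],-u[:,1],-np.ones(len(u))]@P[:3,:3].T
    z=np.broadcast_to(z,len(u)); return P[:3,3]+d*((z-P[2,3])/d[:,2])[:,None]
def proj(name,X,T=None):
    c=camrig.calibration(name); P=c["pose"] if "pose" in c else T@c["tool_from_camera"]
    p=(np.array(X,float).reshape(-1,3)-P[:3,3])@P[:3,:3]; p=p*[1,-1,-1]
    return cv2.projectPoints(p,np.zeros(3),np.zeros(3),c["mtx"],c["dist"])[0][:,0]
def go(xyz,yaw):
    "rows numbers from the present pose to a world TCP pose, tool down"
    T=toolT(); d=T[:3,:3].T@(np.array(xyz)-T[:3,3]); y=np.degrees(np.arctan2(T[1,0],T[0,0]))
    dt=-((yaw-y+90)%180-90); print("d",d.round(4),"turn",dt.round(1),"or",np.round(dt-180*np.sign(dt),1),"yaw now",y.round(1))
E
python3 - <<'E'
import cv2
im=cv2.imread("pics/top0.png")
cv2.imwrite("pics/c1.png",cv2.resize(im[165:270,165:350],None,fx=4.3,fy=4.3,interpolation=cv2.INTER_CUBIC))
cv2.imwrite("pics/c2.png",cv2.resize(im[145:265,365:465],None,fx=5,fy=5,interpolation=cv2.INTER_CUBIC))
E
```

```text
(no output)
```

View pics/c1.png

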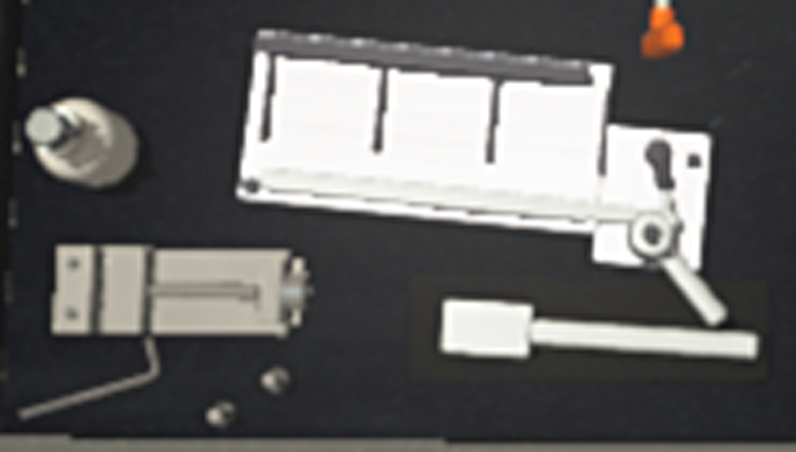

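View pics/c2.png

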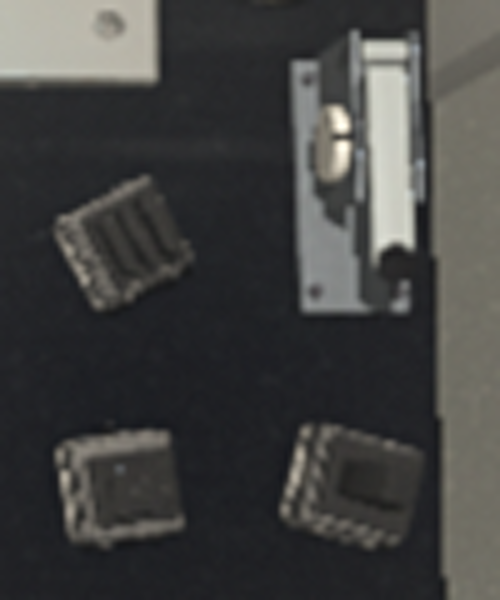

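The crops show the flask cap at c1 (43,128), plate front edge (238,197)–(595,234), pivot (652,233), handle tip (714,318), bar ends (441,327) and (757,345). The tally pad is at c2 (397,257).

```bash
python3 - <<'E'
from h import *
def c1(l): return (np.array(l)+.5)/4.3-.5+165
def c2(l): return (np.array(l)+.5)/5-.5+[365,145]
f=lambda l:np.array(l,float)
g1=lambda l:(f(l)+.5)/4.3-.5+[165,165]
p=lambda n,a:print(n,a.round(4).tolist())
p("cap",pix("top",g1([[43,128]]),.105))
p("plate FL FR",pix("top",g1([[238,197],[595,234]]),.01))
p("sep front ends",pix("top",g1([[265,140],[377,152],[490,162],[603,172]]),.018))
p("pivot",pix("top",g1([[652,233]]),.055)); p("tip",pix("top",g1([[714,318]]),.052))
p("bar sadl, tail",pix("top",g1([[441,300],[441,354],[757,332],[757,357]]),[.03,.03,.026,.026]))
p("pad",pix("top",c2([[397,257]]),.072))
# electrodes: pallet top corners z .044
p("C",pix("top",c2([[60,220],[148,178],[190,255],[105,305]]),[.044]*4))
p("A",pix("top",c2([[62,438],[168,432],[185,525],[75,545]]),[.044]*4))
p("B",pix("top",c2([[310,425],[420,455],[385,545],[285,520]]),[.044]*4))
go([.5,-.05,.35],0)
E
```

```text
cap [[0.5573, 0.2638, 0.105]]
plate FL FR [[0.5297, 0.1786, 0.01], [0.5108, -0.0301, 0.01]]
sep front ends [[0.5625, 0.1626, 0.018], [0.5564, 0.0974, 0.018], [0.5514, 0.0316, 0.018], [0.5465, -0.0343, 0.018]]
pivot [[0.5089, -0.0623, 0.055]]
tip [[0.4622, -0.0975, 0.052]]
bar sadl, tail [[0.4708, 0.0568, 0.03], [0.4403, 0.056, 0.03], [0.455, -0.1237, 0.026], [0.4408, -0.1237, 0.026]]
pad [[0.5663, -0.3667, 0.072]]
C [[0.5858, -0.2102, 0.044], [0.6074, -0.2538, 0.044], [0.5694, -0.274, 0.044], [0.5442, -0.2319, 0.044]]
A [[0.4791, -0.2103, 0.044], [0.4826, -0.2619, 0.044], [0.438, -0.2695, 0.044], [0.4278, -0.2162, 0.044]]
B [[0.4869, -0.3312, 0.044], [0.4731, -0.3844, 0.044], [0.4297, -0.3661, 0.044], [0.441, -0.318, 0.044]]
d [ 0.4389 -0.3802 -0.1227] turn 23.4 or -156.6 yaw now 23.4
```

```bash
python3 - <<'E'
from h import *
go([.5,.08,.25],85)
E
```

```text
d [ 0.4906 -0.4994 -0.0226] turn -61.6 or 118.4 yaw now 23.4
```

Units first: shifts go in shares of 0.8 m and turns go in shares of 180 degrees. So -0.31 m / 0.8 = -0.3875, -0.29 m / 0.8 = -0.3625, -41 degrees / 180 = -0.2278.

>>> nudge_tcp(plan=[[[0.0438, -0.0438, -0.0375], -0.0222], [[0.0875, -0.0875, -0.05], -0.0444], [[0.1313, -0.1313, -0.05], -0.0778], [[0.175, -0.175, -0.05], -0.1111], [[0.2188, -0.2188, -0.05], -0.1333], [[0.2625, -0.2625, -0.05], -0.1556], [[0.3063, -0.3063, -0.05], -0.1778], [[0.3375, -0.3375, -0.05], -0.1944], [[0.3625, -0.3625, -0.05], -0.2111], [[0.3875, -0.3875, -0.05], -0.2278]], jaw=0)

```text
t: 1.1
position: [0.4099, -0.1643, 0.2674]
eef_rot: [-180.0, 0.0, 64.6]
force: [0.9, -0.2, -1.0]
gripper_width: 0.0176
grip_force: 0.0
```

```bash
python3 - <<'E'
from h import *
go([.5,.08,.25],85)
E
```

```text
d [ 0.2593 -0.0234  0.0174] turn -20.4 or 159.6 yaw now 64.6
```

In the tool's units: 0.259 m / 0.8 = 0.3238, 0.235 m / 0.8 = 0.2938, -20 degrees / 180 = -0.1111.

>>> nudge_tcp(plan=[[[0.05, -0.0038, 0.0038], -0.0222], [[0.1, -0.0075, 0.0075], -0.0389], [[0.15, -0.0125, 0.0125], -0.0611], [[0.2, -0.0175, 0.015], -0.0778], [[0.25, -0.0225, 0.0188], -0.0944], [[0.2938, -0.0263, 0.0213], -0.1111], [[0.3238, -0.0288, 0.0213], -0.1111], [[0.3238, -0.0288, 0.0213], -0.1111], [[0.3238, -0.0288, 0.0213], -0.1111]])

```text
t: 2.0
position: [0.5005, 0.0776, 0.2501]
eef_rot: [-179.9, 0.0, 84.5]
force: [0.7, -0.4, -0.7]
gripper_width: 0.0001
grip_force: 0.0
```

```bash
python3 - <<'E'
from h import *
s=get_state(); T=toolT(s); np.save("T1.npy",T); im=camrig.capture("wrist"); print(s["position"],s["eef_rot"]); cv2.imwrite("pics/w1.png",im)
cv2.imwrite("pics/w1b.png",cv2.resize(im,(800,500),interpolation=cv2.INTER_CUBIC))
E
```

```text
[0.5004717  0.07764575 0.25007522] [-1.79944225e+02  1.12834890e-03  8.44550926e+01]
```

View pics/w1b.png

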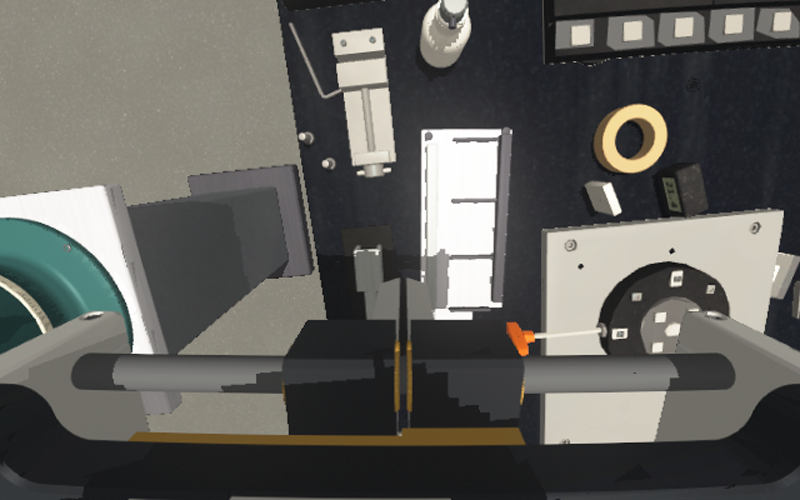

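Wrist view (800 px scale): plate left corners (421,129) and (508,128), separator front ends near (452,140), (452,200), (447,256), cap top ~(455,8).

```bash
python3 - <<'E'
from h import *
T=np.load("T1.npy"); im=cv2.imread("pics/w1.png")
q=lambda l:(np.array(l,float)+.5)*.8-.5
print(pix("wrist",q([[421,129],[452,140],[452,200],[447,256]]),[.01,.018,.018,.018],T).round(4))
print("cap",pix("wrist",q([[455,10]]),.105,T).round(4))
o=np.array([.578,.064]);a=np.radians(-5);Rz=np.array([[np.cos(a),-np.sin(a)],[np.sin(a),np.cos(a)]])
def W(l): l=np.array(l,float); return np.c_[l[:,:2]@Rz.T+o,l[:,2]]
# plate outline unknown x; separators (y=+-99,+-33), x -33.5..33.5 ; jaw/fence faces
X=W([[-.0335-.007,y,.018] for y in(.099,.033,-.033,-.099)]+[[.0265,y,.022] for y in(.13,.1,0,-.1)]+[[-.0405,y,.022] for y in(.13,.1,0)])
for n,t,b in(("wrist",T,(320,50,430,270)),("top",None,(160,160,350,270))):
    I=im.copy() if n=="wrist" else cv2.imread("pics/top0.png")
    x0,y0,x1,y1=b; k=4 if n=="top" else 2.7
    I=cv2.resize(I[y0:y1,x0:x1],None,fx=k,fy=k,interpolation=cv2.INTER_CUBIC)
    for u,v in proj(n,X,t): cv2.drawMarker(I,(int((u-x0)*k+k/2),int((v-y0)*k+k/2)),(0,0,255),0,8,1)
    cv2.imwrite(f"pics/ov_{n}.png",I)
a=cv2.imread("pics/ov_wrist.png");b=cv2.imread("pics/ov_top.png")[:,:460]
c=np.zeros((max(a.shape[0],b.shape[0]),a.shape[1]+b.shape[1],3),np.uint8);c[:a.shape[0],:a.shape[1]]=a;c[:b.shape[0],a.shape[1]:]=b
print(c.shape);cv2.imwrite("pics/ov.png",c)
E
```

```text
[[0.5305 0.18   0.01  ]
 [0.5623 0.1649 0.018 ]
 [0.5581 0.1007 0.018 ]
 [0.5481 0.0366 0.018 ]]
cap [[0.5589 0.2579 0.105 ]]
(594, 757, 3)
```

View pics/ov.png

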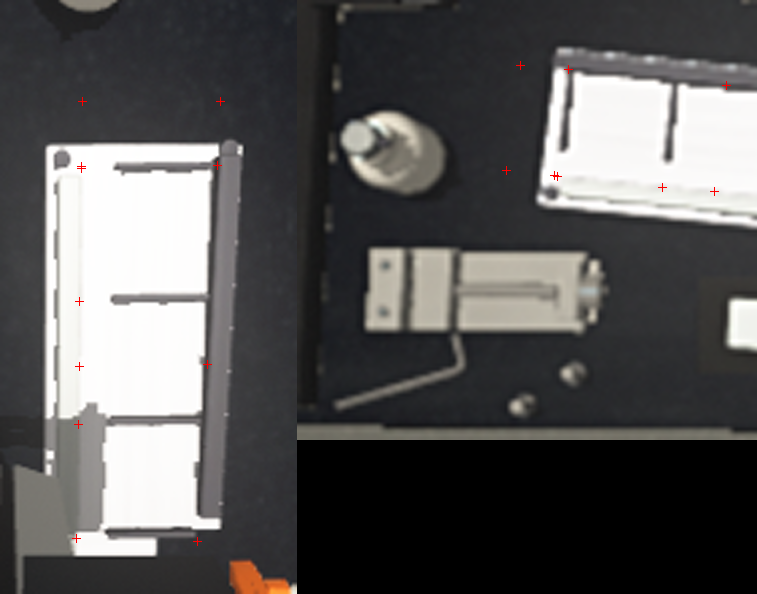

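The model overlay agrees with both views, so fixture origin ≈ (0.578, 0.065), yaw −5°. Next is the flask.

```bash
python3 - <<'E'
from h import *
go([.557,.263,.14],85)
E
```

```text
d [0.1907 0.0381 0.1101] turn -0.6 or 179.4 yaw now 84.4
```

>>> nudge_tcp(plan=[[[0.05, 0.01, 0], 0], [[0.1, 0.02, 0.0125], 0], [[0.15, 0.03, 0.0375], 0], [[0.2, 0.04, 0.0625], 0], [[0.225, 0.045, 0.0938], 0], [[0.2388, 0.0475, 0.125], 0], [[0.2388, 0.0475, 0.1375], 0], [[0.2388, 0.0475, 0.1375], 0]])

```text
t: 2.85
position: [0.5568, 0.2624, 0.1394]
eef_rot: [-179.9, 0.1, 84.4]
force: [0.1, 0.4, -0.4]
gripper_width: 0.0005
grip_force: 0.0
```

>>> nudge_tcp(plan=[[[0, 0, 0.0125], 0], [[0, 0, 0.0175], 0], [[0, 0, 0.0225], 0], [[0, 0, 0.0225], 0]])

```text
t: 3.25
position: [0.5576, 0.2634, 0.1227]
eef_rot: [180.0, 0.0, 84.4]
force: [0.4, -3.4, 5.2]
gripper_width: 0.0007
grip_force: 2.2
```

In the tool's units: 0.004 m / 0.8 = 0.005, 0.002 m / 0.8 = 0.0025.

>>> nudge_tcp(plan=[[[0, 0, 0.0025], 0], [[0, 0, 0.005], 0], [[0, 0, 0.005], 0]])

```text
t: 3.55
position: [0.5576, 0.2638, 0.1193]
eef_rot: [179.9, 0.0, 84.4]
force: [-2.1, -5.0, 9.7]
gripper_width: 0.0005
grip_force: 5.0
```

>>> nudge_tcp(plan=[[[0, 0, 0.0025], 0], [[0, 0, 0.0038], 0], [[0, 0, 0.0038], 0], [[0, 0, 0.0038], 0]])

```text
t: 3.95
position: [0.5578, 0.264, 0.1185]
eef_rot: [179.9, 0.0, 84.4]
force: [-12.3, -13.5, 47.2]
gripper_width: -0.0
grip_force: 23.6
```

In the tool's units: -0.13 m / 0.8 = -0.1625, -0.1 m / 0.8 = -0.125.

>>> nudge_tcp(plan=[[[0, 0, -0.0063], 0], [[0, 0, -0.0188], 0], [[0, 0, -0.0375], 0], [[0, 0, -0.075], 0], [[0, 0, -0.125], 0], [[0, 0, -0.1625], 0], [[0, 0, -0.1625], 0]])

```text
t: 4.65
position: [0.5581, 0.2655, 0.2503]
eef_rot: [179.7, -0.2, 84.5]
force: [0.1, 0.5, -0.9]
gripper_width: 0.0
grip_force: 0.0
```

```bash
python3 - <<'E'
from h import *
print(toolT()[:3,3]); go([.5,-.33,.25],85)
E
```

```text
[0.55809286 0.26549219 0.25033048]
d [-5.983e-01 -2.000e-04 -1.600e-03] turn -0.5 or 179.5 yaw now 84.5
```

In the tool's units: -0.48 m / 0.8 = -0.6, -0.43 m / 0.8 = -0.5375.

>>> nudge_tcp(plan=[[[-0.0375, 0, 0], 0], [[-0.1, 0, 0], 0], [[-0.1625, 0, 0], 0], [[-0.225, 0, 0], 0], [[-0.2875, 0, 0], 0], [[-0.35, 0, 0], 0], [[-0.4125, 0, 0], 0], [[-0.475, 0, 0], 0], [[-0.5375, 0, 0], 0], [[-0.6, 0, 0], 0]], jaw=0.094)

```text
t: 5.65
position: [0.5097, -0.2152, 0.2456]
eef_rot: [-180.0, -0.0, 84.4]
force: [1.4, 0.3, -0.2]
gripper_width: 0.0771
grip_force: 0.0
```

>>> nudge_tcp(plan=[[[-0.05, 0, 0], 0], [[-0.1, 0, 0], 0], [[-0.15, 0, 0], 0], [[-0.1875, 0, 0], 0], [[-0.1875, 0, 0], 0], [[-0.1875, 0, 0], 0]])

```text
t: 6.25
position: [0.4958, -0.3625, 0.2451]
eef_rot: [-180.0, -0.1, 84.4]
force: [0.9, -0.6, -0.2]
gripper_width: 0.0938
grip_force: 0.0
```

```bash
python3 - <<'E'
from h import *
s=get_state(); T=toolT(s); np.save("T2.npy",T); im=camrig.capture("wrist"); print(s["position"],s["eef_rot"]); cv2.imwrite("pics/w2.png",im)
cv2.imwrite("pics/t2.png",camrig.capture("top"))
cv2.imwrite("pics/w2b.png",cv2.resize(im,(800,500),interpolation=cv2.INTER_CUBIC))
E
```

```text
[ 0.49575701 -0.36253166  0.24506404] [-1.79972628e+02 -6.31746261e-02  8.43977654e+01]
```

View pics/w2b.png

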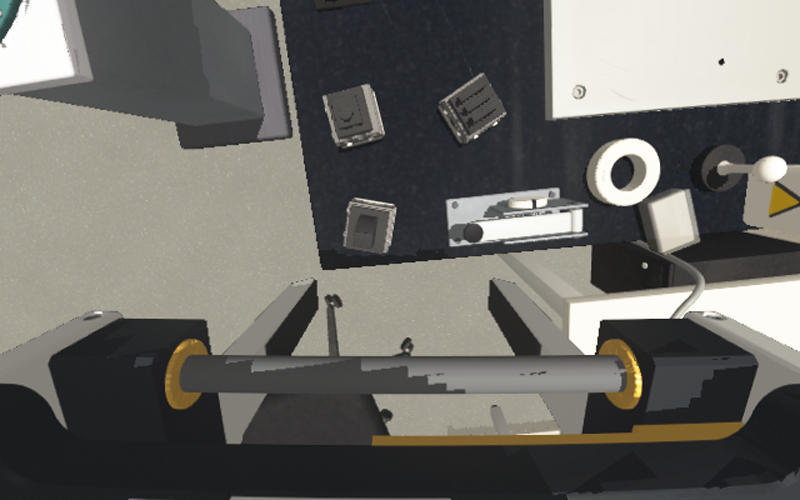

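Wrist view 2: all three electrodes visible at ~(353,115), (474,107), (371,225); tally pad (473,232). Checking with model overlays.

```bash
cat > ov.py <<'E'
from h import *
def box(x,y,a,w,z):
    a=np.radians(a);c,s=np.cos(a),np.sin(a);h=w/2
    l=np.array([[h,h],[-h,h],[-h,-h],[h,-h]]);return np.c_[l@np.array([[c,s],[-s,c]])+[x,y],np.full(4,z)]
def draw(I,name,T,b,k,els,pts):
    x0,y0,x1,y1=b; I=cv2.resize(I[y0:y1,x0:x1],None,fx=k,fy=k,interpolation=cv2.INTER_CUBIC)
    f=lambda P:np.int32(np.round((proj(name,P,T)-[x0,y0]+.5)*k-.5))
    for x,y,a,z in els:
        cv2.polylines(I,[f(box(x,y,a,.049,z+.044))],True,(0,0,255),1); cv2.polylines(I,[f(box(x,y,a,.052,z))],True,(0,255,0),1)
    for p in pts: cv2.drawMarker(I,tuple(map(int,f(p)[0])),(0,255,255),0,10,1)
    return I
E
python3 - <<'E'
from ov import *
els=[(.577,-.2425,28,0),(.457,-.24,7,0),(.458,-.35,-14,0)];pts=[[.566,-.367,.072]]
A=draw(cv2.imread("pics/w2.png"),"wrist",np.load("T2.npy"),(250,55,420,205),2.6,els,pts)
B=draw(cv2.imread("pics/t2.png"),"top",None,(365,165,460,262),3.5,els,pts)
c=np.zeros((max(A.shape[0],B.shape[0]),A.shape[1]+B.shape[1],3),np.uint8);c[:A.shape[0],:A.shape[1]]=A;c[:B.shape[0],A.shape[1]:]=B
print(c.shape);cv2.imwrite("pics/ov2.png",c)
E
```

```text
(390, 774, 3)
```

View pics/ov2.png

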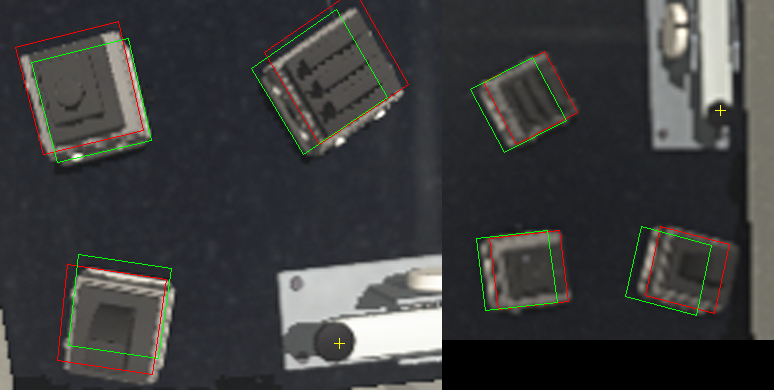

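```bash
python3 - <<'E'
from h import *
go([.459,-.355,.13],76)
E
```

```text
d [ 0.0028 -0.0377  0.1155] turn 8.5 or -171.5 yaw now 84.5
```

In the tool's units: 0.115 m / 0.8 = 0.1438, 0.1 m / 0.8 = 0.125, 8.5 degrees / 180 = 0.0472.

>>> nudge_tcp(plan=[[[0.0038, -0.025, 0.025], 0.0222], [[0.0038, -0.0438, 0.0625], 0.0444], [[0.0038, -0.0475, 0.1], 0.0472], [[0.0038, -0.0475, 0.125], 0.0472], [[0.0038, -0.0475, 0.1438], 0.0472], [[0.0038, -0.0475, 0.1438], 0.0472], [[0.0038, -0.0475, 0.1438], 0.0472]])

```text
t: 7.05
position: [0.459, -0.3558, 0.1311]
eef_rot: [180.0, -0.0, 76.0]
force: [0.2, -0.3, -0.2]
gripper_width: 0.0938
grip_force: 0.0
```

>>> nudge_tcp(plan=[[[0, 0, 0.025], 0], [[0, 0, 0.05], 0], [[0, 0, 0.075], 0], [[0, 0, 0.1], 0], [[0, 0, 0.1125], 0], [[0, 0, 0.1125], 0], [[0, 0, 0.1125], 0]])

```text
t: 7.75
position: [0.4589, -0.3565, 0.0415]
eef_rot: [179.9, 0.0, 75.9]
force: [-0.1, -0.5, 0.1]
gripper_width: 0.0935
grip_force: 0.0
```

>>> nudge_tcp(plan=[[[0, 0, 0], 0], [[0, 0, 0], 0], [[0, 0, 0], 0], [[0, 0, 0], 0], [[0, 0, 0], 0], [[0, 0, 0], 0], [[0, 0, 0], 0], [[0, 0, 0], 0]], jaw=0, force=45)

```text
t: 8.55
position: [0.4585, -0.3562, 0.0405]
eef_rot: [180.0, -0.0, 75.9]
force: [1.0, 1.3, 1.2]
gripper_width: 0.0488
grip_force: 44.9
```

In the tool's units: -0.1 m / 0.8 = -0.125, -0.09 m / 0.8 = -0.1125.

>>> nudge_tcp(plan=[[[0, 0, -0.0125], 0], [[0, 0, -0.0375], 0], [[0, 0, -0.075], 0], [[0, 0, -0.1125], 0], [[0, 0, -0.125], 0], [[0, 0, -0.125], 0]])

```text
t: 9.15
position: [0.4585, -0.3565, 0.1414]
eef_rot: [179.9, 0.1, 75.9]
force: [0.3, -0.1, -8.4]
gripper_width: 0.0488
grip_force: 44.9
```

```bash
python3 - <<'E'
from h import *
print(get_state()["gripper_width"]);go([.577,.131,.12],85)
E
```

```text
0.04881057153673476
d [ 0.5017 -0.0038  0.0209] turn -9.1 or 170.9 yaw now 75.9
```

In the tool's units: 0.43 m / 0.8 = 0.5375, 0.385 m / 0.8 = 0.4813, -9.1 degrees / 180 = -0.0506.

>>> nudge_tcp(plan=[[[0.0375, 0, 0], -0.0056], [[0.0875, 0, 0], -0.0111], [[0.1438, 0, 0], -0.0167], [[0.2, 0, 0], -0.0222], [[0.2563, -0.0013, 0], -0.0278], [[0.3125, -0.0013, 0], -0.0333], [[0.3688, -0.0025, 0], -0.0389], [[0.425, -0.0025, 0], -0.0444], [[0.4813, -0.0038, 0], -0.05], [[0.5375, -0.0038, 0], -0.0506]])

```text
t: 10.15
position: [0.5592, 0.0632, 0.1387]
eef_rot: [-179.9, 0.0, 85.1]
force: [1.5, -0.2, -6.8]
gripper_width: 0.0486
grip_force: 44.9
```

>>> nudge_tcp(plan=[[[0.0375, 0, 0], 0], [[0.075, -0.0013, 0], 0], [[0.09, -0.0013, 0], 0], [[0.09, -0.0013, 0.0125], 0], [[0.09, -0.0013, 0.025], 0], [[0.09, -0.0013, 0.0375], 0], [[0.09, -0.0013, 0.0375], 0]])

```text
t: 10.85
position: [0.5644, 0.1319, 0.1083]
eef_rot: [-179.8, 0.1, 84.9]
force: [0.4, -0.1, -7.6]
gripper_width: 0.0488
grip_force: 44.9
```

```bash
python3 - <<'E'
from h import *
go([.577,.131,.06],85)
s=get_state(); T=toolT(s); np.save("T3.npy",T); cv2.imwrite("pics/w3.png",camrig.capture("wrist")); cv2.imwrite("pics/t3.png",camrig.capture("top"))
E
```

```text
d [0.0002 0.0128 0.0483] turn -0.1 or 179.9 yaw now 84.9
```

In the tool's units: 0.047 m / 0.8 = 0.0588, 0.04 m / 0.8 = 0.05.

>>> nudge_tcp(plan=[[[0, 0.01, 0], 0], [[0, 0.0163, 0.0125], 0], [[0, 0.0163, 0.0313], 0], [[0, 0.0163, 0.05], 0], [[0, 0.0163, 0.0588], 0], [[0, 0.0163, 0.0588], 0], [[0, 0.0163, 0.0588], 0]])

```text
t: 11.65
position: [0.5782, 0.1325, 0.0634]
eef_rot: [-180.0, -0.0, 85.0]
force: [-0.3, -0.2, -6.3]
gripper_width: 0.0488
grip_force: 44.9
```

>>> nudge_tcp(plan=[[[0, 0, 0.005], 0], [[0, 0, 0.01], 0], [[0, 0, 0.0125], 0], [[0, 0, 0.0125], 0]])

```text
t: 12.05
position: [0.5781, 0.1323, 0.0532]
eef_rot: [-180.0, 0.0, 85.0]
force: [-0.2, -0.3, -6.5]
gripper_width: 0.0486
grip_force: 44.9
```

```bash
python3 -c "
from h import *
go([.577,.131,.0505],85)"
```

```text
d [-0.0014 -0.001   0.0027] turn 0.0 or -180.0 yaw now 85.0
```

In the tool's units: 0.003 m / 0.8 = 0.0038, 0.0025 m / 0.8 = 0.0031.

>>> nudge_tcp(plan=[[[-0.0013, -0.0013, 0.0025], 0], [[-0.0013, -0.0013, 0.0031], 0], [[-0.0013, -0.0013, 0.0038], 0], [[-0.0013, -0.0013, 0.0038], 0]])

```text
t: 12.45
position: [0.5772, 0.1314, 0.0505]
eef_rot: [180.0, -0.0, 85.0]
force: [-0.3, -0.4, -7.9]
gripper_width: 0.0486
grip_force: 44.9
```

>>> nudge_tcp(plan=[[[0, 0, 0], 0], [[0, 0, 0], 0], [[0, 0, 0], 0], [[0, 0, 0], 0], [[0, 0, 0], 0]], jaw=0.06)

```text
t: 12.95
position: [0.5773, 0.1315, 0.0506]
eef_rot: [180.0, -0.0, 85.0]
force: [0.1, -0.4, -0.9]
gripper_width: 0.0602
grip_force: 0.0
```

>>> nudge_tcp(plan=[[[0, 0, -0.025], 0], [[0, 0, -0.0625], 0], [[0, 0, -0.1125], 0], [[0, 0, -0.1625], 0], [[0, 0, -0.2], 0], [[0, 0, -0.225], 0], [[0, 0, -0.225], 0]], jaw=0.094)

```text
t: 13.65
position: [0.5782, 0.1318, 0.2333]
eef_rot: [179.8, -0.1, 85.0]
force: [-0.0, 0.7, 0.1]
gripper_width: 0.0943
grip_force: 0.0
```

In the tool's units: -0.4 m / 0.8 = -0.5, -0.38 m / 0.8 = -0.475.

>>> nudge_tcp(plan=[[[-0.0375, -0.0038, 0], 0], [[-0.0875, -0.0125, 0], 0], [[-0.15, -0.025, 0], 0], [[-0.2063, -0.0313, 0], 0], [[-0.2625, -0.0375, 0], 0], [[-0.3188, -0.05, 0], 0], [[-0.375, -0.0625, 0], 0], [[-0.4313, -0.075, 0], 0], [[-0.475, -0.0813, 0], 0], [[-0.5, -0.0875, 0], 0]])

```text
t: 14.65
position: [0.4712, -0.264, 0.2295]
eef_rot: [-179.9, 0.0, 84.8]
force: [0.1, 1.2, -0.4]
gripper_width: 0.0943
grip_force: 0.0
```

>>> nudge_tcp(plan=[[[0, 0, 0], 0], [[0, 0, 0], 0]])

```text
t: 14.85
position: [0.4725, -0.2607, 0.2297]
eef_rot: [-180.0, -0.0, 85.0]
force: [-0.4, 0.5, -0.3]
gripper_width: 0.0942
grip_force: 0.0
```

```bash
python3 - <<'E'
from ov import *
s=get_state(); T=toolT(s); im=camrig.capture("wrist"); print(s["position"],s["eef_rot"])
els=[(.576,-.244,28,0),(.457,-.242,7,0),(.577,.1315,-5,.01)]
A=draw(im,"wrist",T,(240,0,480,260),2,els,[])
B=draw(camrig.capture("top"),"top",None,(215,165,460,262),2,els,[])
c=np.vstack([A[:,:480],np.zeros((200,480,3),np.uint8)])[:600]; c[520:,:480]=0
cv2.imwrite("pics/ov3.png",np.hstack([A[:, :480], cv2.copyMakeBorder(B[:, :][:, 170:], 0, A.shape[0]-B.shape[0],0,0,cv2.BORDER_CONSTANT)]))
E
```

```text
[ 0.47250553 -0.26067136  0.22972228] [-1.79950609e+02 -3.74478295e-02  8.50038088e+01]
```

View pics/ov3.png

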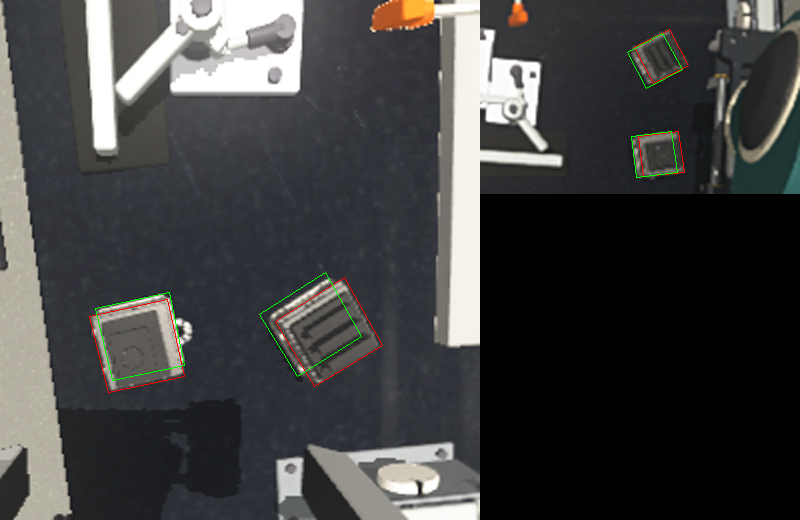

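Both electrodes still where modelled (A within ~2 mm, C within ~4 mm). Grasp A.

```bash
python3 -c "
from h import *
go([.457,-.242,.12],97)"
```

```text
d [ 0.0163 -0.0174  0.1101] turn -11.9 or 168.1 yaw now 85.1
```

In the tool's units: 0.11 m / 0.8 = 0.1375, 0.09 m / 0.8 = 0.1125, -12 degrees / 180 = -0.0667.

>>> nudge_tcp(plan=[[[0.01, -0.01, 0.0125], -0.0333], [[0.02, -0.0213, 0.0375], -0.0667], [[0.02, -0.0213, 0.075], -0.0667], [[0.02, -0.0213, 0.1125], -0.0667], [[0.02, -0.0213, 0.1375], -0.0667], [[0.02, -0.0213, 0.1375], -0.0667]])

```text
t: 15.55
position: [0.4563, -0.2419, 0.1183]
eef_rot: [-179.8, -0.2, 97.1]
force: [-0.1, 0.1, 0.2]
gripper_width: 0.0939
grip_force: 0.0
```

>>> nudge_tcp(plan=[[[0, 0, 0.025], 0], [[0, 0, 0.05], 0], [[0, 0, 0.075], 0], [[0, 0, 0.0938], 0], [[0, 0, 0.0988], 0], [[0, 0, 0.0988], 0], [[0, 0, 0.0988], 0]])

```text
t: 16.25
position: [0.4577, -0.2437, 0.0423]
eef_rot: [180.0, 0.0, 97.0]
force: [-0.2, -0.4, -0.2]
gripper_width: 0.0935
grip_force: 0.0
```

>>> nudge_tcp(plan=[[[0, 0, 0], 0], [[0, 0, 0], 0], [[0, 0, 0], 0], [[0, 0, 0], 0], [[0, 0, 0], 0], [[0, 0, 0], 0], [[0, 0, 0], 0], [[0, 0, 0], 0]], jaw=0, force=45)

```text
t: 17.05
position: [0.4571, -0.2436, 0.0414]
eef_rot: [-180.0, -0.0, 97.0]
force: [-0.4, 0.7, 1.0]
gripper_width: 0.0487
grip_force: 44.8
```

>>> nudge_tcp(plan=[[[0, 0, -0.0125], 0], [[0, 0, -0.0375], 0], [[0, 0, -0.075], 0], [[0, 0, -0.1125], 0], [[0, 0, -0.125], 0], [[0, 0, -0.125], 0]])

```text
t: 17.65
position: [0.4575, -0.2439, 0.1424]
eef_rot: [179.9, 0.1, 97.0]
force: [-0.2, -0.0, -5.7]
gripper_width: 0.0488
grip_force: 44.8
```

```bash
python3 -c "
from h import *
go([.571,.0655,.14],85)"
```

```text
d [0.2933 0.1504 0.0022] turn 12.0 or -168.0 yaw now 97.0
```

Grasped at 41.4 mm, so it should release near TCP z 0.0514.

In the tool's units: 0.293 m / 0.8 = 0.3663, 0.285 m / 0.8 = 0.3563, 12 degrees / 180 = 0.0667.

>>> nudge_tcp(plan=[[[0.0375, 0.0188, 0], 0.0111], [[0.075, 0.0388, 0], 0.0222], [[0.1188, 0.0613, 0], 0.0333], [[0.1625, 0.0838, 0], 0.0444], [[0.2063, 0.1063, 0], 0.0556], [[0.25, 0.1275, 0], 0.0667], [[0.2938, 0.15, 0], 0.0667], [[0.3313, 0.17, 0], 0.0667], [[0.3563, 0.1825, 0], 0.0667], [[0.3663, 0.1875, 0], 0.0667]])

```text
t: 18.65
position: [0.5697, 0.0682, 0.1396]
eef_rot: [-179.9, -0.0, 85.2]
force: [-0.5, -0.6, -5.0]
gripper_width: 0.0486
grip_force: 44.8
```

>>> nudge_tcp(plan=[[[0, 0, 0.0125], 0], [[0, 0, 0.0375], 0], [[0, 0, 0.0625], 0], [[0, 0, 0.0875], 0], [[0, 0, 0.0975], 0], [[0, 0, 0.0975], 0], [[0, 0, 0.0975], 0]])

```text
t: 19.35
position: [0.5703, 0.065, 0.0637]
eef_rot: [180.0, 0.0, 85.0]
force: [-0.4, 0.6, -4.9]
gripper_width: 0.0486
grip_force: 44.8
```

```bash
python3 -c "
from h import *
go([.571,.0655,.0514],85)"
```

```text
d [0.0005 0.0007 0.0123] turn -0.0 or 180.0 yaw now 85.0
```

In the tool's units: 0.0125 m / 0.8 = 0.0156, 0.011 m / 0.8 = 0.0138.

>>> nudge_tcp(plan=[[[0, 0.0013, 0.005], 0], [[0, 0.0013, 0.01], 0], [[0, 0.0013, 0.0138], 0], [[0, 0.0013, 0.0156], 0], [[0, 0.0013, 0.0156], 0], [[0, 0.0013, 0.0156], 0]])

```text
t: 19.95
position: [0.5712, 0.0654, 0.0515]
eef_rot: [-180.0, 0.0, 85.0]
force: [-5.7, -1.8, 6.2]
gripper_width: 0.0487
grip_force: 44.9
```

>>> nudge_tcp(plan=[[[0, 0, 0], 0], [[0, 0, 0], 0], [[0, 0, 0], 0], [[0, 0, 0], 0], [[0, 0, 0], 0]], jaw=0.06)

```text
t: 20.45
position: [0.5713, 0.0655, 0.0509]
eef_rot: [180.0, -0.0, 85.0]
force: [0.6, 0.9, -0.4]
gripper_width: 0.0597
grip_force: 0.0
```

>>> nudge_tcp(plan=[[[0, 0, -0.025], 0], [[0, 0, -0.0625], 0], [[0, 0, -0.1125], 0], [[0, 0, -0.1625], 0], [[0, 0, -0.2], 0], [[0, 0, -0.225], 0], [[0, 0, -0.225], 0]], jaw=0.094)

```text
t: 21.15
position: [0.5723, 0.0657, 0.2337]
eef_rot: [179.8, -0.0, 85.0]
force: [0.4, -0.0, 0.2]
gripper_width: 0.0942
grip_force: 0.0
```

```bash
python3 -c "
from h import *
go([.53,-.25,.23],85)"
```

```text
d [-0.3182 -0.0148  0.0035] turn 0.0 or -180.0 yaw now 85.0
```

In the tool's units: -0.3 m / 0.8 = -0.375, -0.25 m / 0.8 = -0.3125.

>>> nudge_tcp(plan=[[[-0.0375, 0, 0], 0], [[-0.0875, -0.0038, 0], 0], [[-0.1438, -0.0063, 0], 0], [[-0.2, -0.01, 0], 0], [[-0.2563, -0.0138, 0], 0], [[-0.3125, -0.0163, 0], 0], [[-0.3625, -0.0188, 0], 0], [[-0.375, -0.0188, 0], 0], [[-0.375, -0.0188, 0], 0]])

```text
t: 22.05
position: [0.5296, -0.2335, 0.2299]
eef_rot: [-179.9, -0.0, 84.9]
force: [1.0, 1.5, -0.4]
gripper_width: 0.0938
grip_force: 0.0
```

```bash
python3 - <<'E'
from h import *
a=cv2.imread("pics/t2.png")[172:212,370:404].astype(int); im=camrig.capture("top"); b=im[172:212,370:404].astype(int)
d=np.abs(a-b).mean(2); print(d.mean(),(d>40).mean()); cv2.imwrite("pics/t4.png",im)
go([.576,-.244,.12],118)
E
```

```text
4.097058823529411 0.013970588235294118
d [-0.0085  0.0469  0.1101] turn -33.0 or 147.0 yaw now 85.0
```

C is unmoved (difference negligible). Grasp it.

In the tool's units: 0.11 m / 0.8 = 0.1375, 0.08 m / 0.8 = 0.1, -33 degrees / 180 = -0.1833.

>>> nudge_tcp(plan=[[[-0.0025, 0.015, 0], -0.0444], [[-0.005, 0.03, 0.0125], -0.0889], [[-0.0075, 0.045, 0.0375], -0.1333], [[-0.0106, 0.0588, 0.0625], -0.1778], [[-0.0106, 0.0588, 0.1], -0.1833], [[-0.0106, 0.0588, 0.1375], -0.1833], [[-0.0106, 0.0588, 0.1375], -0.1833], [[-0.0106, 0.0588, 0.1375], -0.1833]])

```text
t: 22.9
position: [0.5769, -0.243, 0.1215]
eef_rot: [180.0, -0.0, 118.1]
force: [0.8, -0.5, 1.1]
gripper_width: 0.094
grip_force: 0.0
```

>>> nudge_tcp(plan=[[[0, 0, 0.025], 0], [[0, 0, 0.05], 0], [[0, 0, 0.075], 0], [[0, 0, 0.0938], 0], [[0, 0, 0.0988], 0], [[0, 0, 0.0988], 0], [[0, 0, 0.0988], 0]])

```text
t: 23.6
position: [0.577, -0.2447, 0.0431]
eef_rot: [179.9, 0.1, 118.0]
force: [-0.1, -0.4, -0.3]
gripper_width: 0.0944
grip_force: 0.0
```

>>> nudge_tcp(plan=[[[0, 0, 0], 0], [[0, 0, 0], 0], [[0, 0, 0], 0], [[0, 0, 0], 0], [[0, 0, 0], 0], [[0, 0, 0], 0], [[0, 0, 0], 0], [[0, 0, 0], 0]], jaw=0, force=45)

```text
t: 24.4
position: [0.5767, -0.2444, 0.042]
eef_rot: [180.0, 0.0, 118.0]
force: [2.8, 1.6, -0.7]
gripper_width: 0.0488
grip_force: 45.0
```

>>> nudge_tcp(plan=[[[0, 0, -0.0125], 0], [[0, 0, -0.0375], 0], [[0, 0, -0.075], 0], [[0, 0, -0.1125], 0], [[0, 0, -0.125], 0], [[0, 0, -0.125], 0]])

```text
t: 25.0
position: [0.5765, -0.245, 0.1429]
eef_rot: [180.0, 0.1, 118.0]
force: [-0.3, -0.5, -7.7]
gripper_width: 0.0485
grip_force: 45.0
```

```bash
python3 -c "
from h import *
go([.5655,0,.14],85)"
```

```text
d [0.2215 0.1054 0.0027] turn 33.0 or -147.0 yaw now 118.0
```

In the tool's units: 0.2215 m / 0.8 = 0.2769, 0.215 m / 0.8 = 0.2688, 33 degrees / 180 = 0.1833.

>>> nudge_tcp(plan=[[[0.0313, 0.015, 0], 0.0278], [[0.0688, 0.0325, 0], 0.0556], [[0.1063, 0.05, 0], 0.0833], [[0.1438, 0.0688, 0], 0.1111], [[0.1813, 0.0863, 0], 0.1389], [[0.2188, 0.1038, 0], 0.1667], [[0.25, 0.1188, 0], 0.1833], [[0.2688, 0.1275, 0], 0.1833], [[0.2769, 0.1313, 0], 0.1833], [[0.2769, 0.1313, 0], 0.1833]])

```text
t: 26.0
position: [0.5643, 0.0007, 0.1408]
eef_rot: [-179.9, -0.0, 85.1]
force: [0.3, -0.2, -6.9]
gripper_width: 0.0484
grip_force: 45.0
```

>>> nudge_tcp(plan=[[[0, 0, 0.0125], 0], [[0, 0, 0.0375], 0], [[0, 0, 0.0625], 0], [[0, 0, 0.0875], 0], [[0, 0, 0.0975], 0], [[0, 0, 0.0975], 0], [[0, 0, 0.0975], 0]])

```text
t: 26.7
position: [0.5653, -0.0002, 0.0643]
eef_rot: [180.0, -0.0, 85.0]
force: [0.7, -0.3, -5.6]
gripper_width: 0.0483
grip_force: 45.0
```

```bash
python3 -c "
from h import *
go([.5655,0,.052],85)"
```

```text
d [0.0003 0.0002 0.0123] turn -0.0 or 180.0 yaw now 85.0
```

In the tool's units: 0.0125 m / 0.8 = 0.0156, 0.011 m / 0.8 = 0.0138.

>>> nudge_tcp(plan=[[[0, 0, 0.005], 0], [[0, 0, 0.01], 0], [[0, 0, 0.0138], 0], [[0, 0, 0.0156], 0], [[0, 0, 0.0156], 0], [[0, 0, 0.0156], 0]])

```text
t: 27.3
position: [0.5649, 0.0002, 0.0519]
eef_rot: [-180.0, 0.0, 85.0]
force: [-4.0, -1.2, 5.5]
gripper_width: 0.0488
grip_force: 45.0
```

>>> nudge_tcp(plan=[[[0, 0, 0], 0], [[0, 0, 0], 0], [[0, 0, 0], 0], [[0, 0, 0], 0], [[0, 0, 0], 0]], jaw=0.06)

```text
t: 27.8
position: [0.565, 0.0002, 0.0515]
eef_rot: [180.0, -0.0, 85.0]
force: [0.4, -0.4, -0.0]
gripper_width: 0.0604
grip_force: 0.0
```

>>> nudge_tcp(plan=[[[0, 0, -0.025], 0], [[0, 0, -0.0625], 0], [[0, 0, -0.1125], 0], [[0, 0, -0.1625], 0], [[0, 0, -0.2], 0], [[0, 0, -0.225], 0], [[-0.025, -0.0125, -0.225], 0], [[-0.075, -0.0313, -0.225], 0], [[-0.125, -0.05, -0.225], 0], [[-0.175, -0.075, -0.225], 0]], jaw=0.04)

```text
t: 28.8
position: [0.4924, -0.1353, 0.2315]
eef_rot: [180.0, -0.0, 85.0]
force: [1.4, 0.1, 0.8]
gripper_width: 0.0398
grip_force: 0.0
```

>>> nudge_tcp(plan=[[[-0.0375, -0.0125, 0], 0], [[-0.0625, -0.025, 0], 0], [[-0.0625, -0.025, 0], 0], [[-0.0625, -0.025, 0], 0]])

```text
t: 29.2
position: [0.4689, -0.182, 0.2315]
eef_rot: [180.0, -0.0, 85.0]
force: [-0.5, 0.4, 1.0]
gripper_width: 0.0401
grip_force: 0.0
```

```bash
python3 - <<'E'
from ov import *
s=get_state(); T=toolT(s); np.save("T5.npy",T); im=camrig.capture("wrist"); print(s["position"],s["eef_rot"]); cv2.imwrite("pics/w5.png",im); cv2.imwrite("pics/t5.png",camrig.capture("top"))
els=[(.5655,0,-5,.01),(.571,.0655,-5,.01),(.577,.1315,-5,.01)]
a=np.radians(-140.8);p=np.array([.509,-.062]);h=p+.047*np.array([np.cos(a),np.sin(a)]);t=p+.062*np.array([np.cos(a),np.sin(a)])
pts=[[*p,.052],[*h,.052],[*t,.052],[.448,-.1237,.026],[.4555,.0565,.03]]
I=draw(im,"wrist",T,(180,0,460,270),2.2,els,pts); print(I.shape)
cv2.imwrite("pics/ov5.png",I)
E
```

```text
[ 0.4688543  -0.18199746  0.23152311] [ 1.79990891e+02 -7.61418227e-03  8.49886503e+01]
(594, 616, 3)
```

View pics/ov5.png

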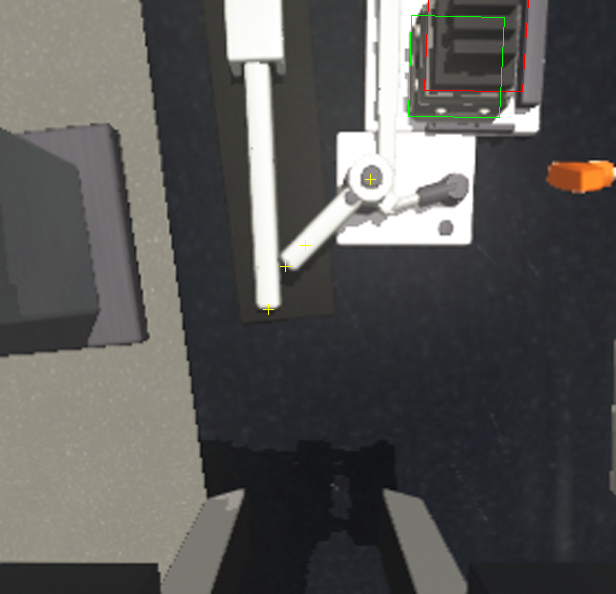

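Electrode C sits in pocket 3; the pivot, handle and bar tail marks coincide with the picture. Now the mat pose, then the bar.

```bash
python3 - <<'E'
from h import *
T=np.load("T5.npy")
q=lambda l:(np.array(l,float)+.5)/2.2-.5+[180,0]
print("mat BL BR, edges",pix("wrist",q([[243,322],[335,313],[205,0],[305,62]]),.004,T).round(4))
g1=lambda l:(np.array(l,float)+.5)/4.3-.5+[165,165]
print("mat top cam L,R mid",pix("top",g1([[411,277],[411,372],[768,293],[768,380]]),.004).round(4))
print("bar wrist tail edges",pix("wrist",q([[257,308],[280,308],[246,64],[270,62]]),.026,T).round(4))
print("handle",pix("wrist",q([[371,178],[291,263]]),.052,T).round(4))
go([.4518,-.0336,.09],87.6)
E
```

```text
mat BL BR, edges [[ 0.4301 -0.1306  0.004 ]
 [ 0.4873 -0.1302  0.004 ]
 [ 0.4288  0.0484  0.004 ]
 [ 0.4816  0.0115  0.004 ]]
mat top cam L,R mid [[ 0.4847  0.0771  0.004 ]
 [ 0.4297  0.0756  0.004 ]
 [ 0.478  -0.1318  0.004 ]
 [ 0.4276 -0.132   0.004 ]]
bar wrist tail edges [[ 0.4416 -0.1224  0.026 ]
 [ 0.4549 -0.1236  0.026 ]
 [ 0.4496  0.0063  0.026 ]
 [ 0.4625  0.0061  0.026 ]]
handle [[ 0.5097 -0.0614  0.052 ]
 [ 0.4645 -0.1     0.052 ]]
d [ 0.1455 -0.03    0.1415] turn -2.5 or 177.5 yaw now 85.1
```

Units first: shifts go in shares of 0.8 m and turns go in shares of 180 degrees. So 0.1455 m / 0.8 = 0.1819, -0.028 m / 0.8 = -0.035, -2 degrees / 180 = -0.0111.

>>> nudge_tcp(plan=[[[0.0375, -0.0075, 0.0125], -0.0111], [[0.0875, -0.0175, 0.0375], -0.0111], [[0.1375, -0.0275, 0.0875], -0.0111], [[0.1688, -0.035, 0.1375], -0.0111], [[0.1819, -0.0375, 0.175], -0.0111], [[0.1819, -0.0375, 0.1769], -0.0111], [[0.1819, -0.0375, 0.1769], -0.0111]])

```text
t: 30.0
position: [0.4517, -0.034, 0.0901]
eef_rot: [-179.9, -0.0, 87.1]
force: [-0.1, 0.2, 1.0]
gripper_width: 0.0401
grip_force: 0.0
```

```bash
python3 -c "
from h import *
go([.4521,-.0336,.028],87)"
```

```text
d [0.0004 0.0004 0.0621] turn 0.1 or -179.9 yaw now 87.1
```

In the tool's units: 0.061 m / 0.8 = 0.0763, 0.058 m / 0.8 = 0.0725.

>>> nudge_tcp(plan=[[[0, 0, 0.0188], 0], [[0, 0, 0.0438], 0], [[0, 0, 0.0625], 0], [[0, 0, 0.0725], 0], [[0, 0, 0.0763], 0], [[0, 0, 0.0763], 0], [[0, 0, 0.0763], 0]])

```text
t: 30.7
position: [0.4521, -0.0347, 0.0298]
eef_rot: [179.9, 0.0, 87.0]
force: [-0.4, -0.2, 0.6]
gripper_width: 0.0401
grip_force: 0.0
```

>>> nudge_tcp(plan=[[[0, 0, 0.0013], 0], [[0, 0, 0.0013], 0], [[0, 0, 0.0013], 0], [[0, 0, 0.0013], 0], [[0, 0, 0.0013], 0], [[0, 0, 0.0013], 0]], jaw=0, force=60)

```text
t: 31.3
position: [0.4516, -0.0346, 0.0281]
eef_rot: [180.0, -0.0, 87.0]
force: [0.6, 0.4, 4.7]
gripper_width: 0.0134
grip_force: 60.0
```

>>> nudge_tcp(plan=[[[0, 0, -0.0125], 0], [[0, 0, -0.0375], 0], [[0, 0, -0.0625], 0], [[0, 0, -0.0825], 0], [[0, 0, -0.0875], 0], [[0, 0, -0.0875], 0]])

```text
t: 31.9
position: [0.4516, -0.0347, 0.0984]
eef_rot: [180.0, 0.0, 87.0]
force: [-0.1, -1.6, -3.3]
gripper_width: 0.0135
grip_force: 60.0
```

```bash
python3 -c "
from h import *
a=np.radians(-140.3);go([.509+.112*np.cos(a),-.062+.112*np.sin(a),.096],39.7)"
```

```text
d [-0.1002 -0.0236  0.0024] turn 47.3 or -132.7 yaw now 87.0
```

In the tool's units: -0.1 m / 0.8 = -0.125, -0.075 m / 0.8 = -0.0938, 47.3 degrees / 180 = 0.2628.

>>> nudge_tcp(plan=[[[-0.015, -0.0038, 0], 0.0333], [[-0.0313, -0.0075, 0], 0.0667], [[-0.0475, -0.0113, 0], 0.1], [[-0.0625, -0.015, 0], 0.1333], [[-0.0788, -0.0188, 0], 0.1667], [[-0.0938, -0.0225, 0], 0.2], [[-0.11, -0.0263, 0], 0.2333], [[-0.125, -0.0295, 0], 0.2628], [[-0.125, -0.0295, 0], 0.2628], [[-0.125, -0.0295, 0], 0.2628]])

```text
t: 32.9
position: [0.4224, -0.1328, 0.0974]
eef_rot: [-179.9, 0.0, 39.9]
force: [-0.2, 0.1, -3.5]
gripper_width: 0.0135
grip_force: 60.0
```

```bash
python3 - <<'E'
from ov import *
a=np.radians(-140.3);go([.509+.112*np.cos(a),-.062+.112*np.sin(a),.08],39.7)
s=get_state(); T=toolT(s); im=camrig.capture("wrist"); t=camrig.capture("top")
I=cv2.resize(im[40:300,200:460],None,fx=1.5,fy=1.5,interpolation=cv2.INTER_CUBIC); J=cv2.resize(t[190:270,260:345],None,fx=4.8,fy=4.8,interpolation=cv2.INTER_CUBIC)
J=cv2.copyMakeBorder(J[:390],0,max(0,390-J.shape[0]),0,0,cv2.BORDER_CONSTANT); print(I.shape,J.shape)
cv2.imwrite("pics/h6.png",np.hstack([I,J]))
E
```

```text
d [-0.0002  0.0009  0.0174] turn 0.2 or -179.8 yaw now 39.9
(390, 390, 3) (390, 408, 3)
```

View pics/h6.png

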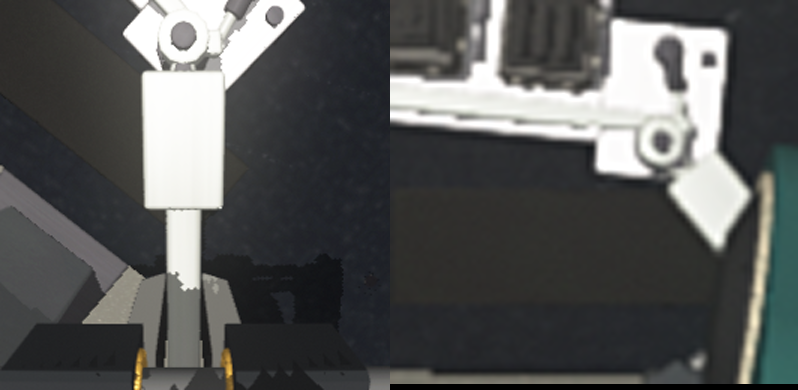

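The saddle lies over the handle, aligned with the pivot. Lower it.

In the tool's units: 0.029 m / 0.8 = 0.0363, 0.026 m / 0.8 = 0.0325.

>>> nudge_tcp(plan=[[[0, 0.0013, 0.01], 0], [[0, 0.0013, 0.0175], 0], [[0, 0.0013, 0.0238], 0], [[0, 0.0013, 0.0288], 0], [[0, 0.0013, 0.0325], 0], [[0, 0.0013, 0.0363], 0], [[0, 0.0013, 0.0363], 0]])

```text
t: 33.7
position: [0.4233, -0.1339, 0.0686]
eef_rot: [-180.0, 0.0, 39.7]
force: [-0.1, 0.2, -2.9]
gripper_width: 0.0137
grip_force: 60.0
```

>>> nudge_tcp(plan=[[[0, 0, 0.0038], 0], [[0, 0, 0.0075], 0], [[0, 0, 0.0113], 0], [[0, 0, 0.0138], 0], [[0, 0, 0.0138], 0]])

```text
t: 34.2
position: [0.4232, -0.1339, 0.0576]
eef_rot: [-180.0, 0.0, 39.7]
force: [-0.6, 1.2, -3.5]
gripper_width: 0.0135
grip_force: 60.0
```

In the tool's units: 0.029 m / 0.8 = 0.0363, 0.0233 m / 0.8 = 0.0291, -15 degrees / 180 = -0.0833.

>>> nudge_tcp(plan=[[[0.0003, 0.0074, 0], -0.0167], [[0.0008, 0.0146, 0], -0.0333], [[0.0018, 0.0219, 0], -0.05], [[0.003, 0.0291, 0], -0.0667], [[0.0048, 0.0363, 0], -0.0833], [[0.0048, 0.0363, 0], -0.0833]])

```text
t: 34.8
position: [0.4437, -0.1522, 0.0573]
eef_rot: [-179.8, 0.0, 54.9]
force: [-6.3, 12.6, -0.8]
gripper_width: 0.0136
grip_force: 60.2
```

```bash
python3 -c "
from h import *
d=toolT()[:2,3]-[.509,-.062];print(np.hypot(*d),np.degrees(np.arctan2(d[1],d[0])))"
```

```text
0.11134214674884062 -125.89114335981394
```

In the tool's units: 0.056 m / 0.8 = 0.07, 0.0508 m / 0.8 = 0.0635, -30 degrees / 180 = -0.1667.

>>> nudge_tcp(plan=[[[0.0003, 0.0074, 0], -0.0167], [[0.0008, 0.0146, 0], -0.0333], [[0.0018, 0.0219, 0], -0.05], [[0.003, 0.0291, 0], -0.0667], [[0.0048, 0.0363, 0], -0.0833], [[0.0069, 0.0433, 0], -0.1], [[0.0093, 0.0501, 0], -0.1167], [[0.0121, 0.057, 0], -0.1333], [[0.0153, 0.0635, 0], -0.15], [[0.0188, 0.07, 0], -0.1667]])

```text
t: 35.8
position: [0.4984, -0.1734, 0.0574]
eef_rot: [-179.9, -0.0, 84.9]
force: [-3.7, 2.3, -4.1]
gripper_width: 0.0136
grip_force: 60.0
```

```bash
python3 -c "
from h import *
d=toolT()[:2,3]-[.509,-.062];print(np.hypot(*d),np.degrees(np.arctan2(d[1],d[0])))"
```

```text
0.11191750733841832 -95.44467900400181
```

In the tool's units: 0.042 m / 0.8 = 0.0525, 0.0401 m / 0.8 = 0.0501, -22 degrees / 180 = -0.1222.

>>> nudge_tcp(plan=[[[0.0003, 0.0074, 0], -0.0167], [[0.0008, 0.0146, 0], -0.0333], [[0.0018, 0.0219, 0], -0.05], [[0.003, 0.0291, 0], -0.0667], [[0.0048, 0.0363, 0], -0.0833], [[0.0069, 0.0433, 0], -0.1], [[0.0093, 0.0501, 0], -0.1167], [[0.0104, 0.0525, 0], -0.1222], [[0.0104, 0.0525, 0], -0.1222]])

```text
t: 36.7
position: [0.5418, -0.1695, 0.0578]
eef_rot: [-180.0, -0.0, 106.7]
force: [0.6, -0.1, -3.8]
gripper_width: 0.014
grip_force: 60.0
```

```bash
python3 -c "
from h import *
d=toolT()[:2,3]-[.509,-.062];print(np.hypot(*d),np.degrees(np.arctan2(d[1],d[0])))"
```

```text
0.11237586443580784 -73.04027266555137
```

In the tool's units: 0.008 m / 0.8 = 0.01, 0.0059 m / 0.8 = 0.0074, -4 degrees / 180 = -0.0222.

>>> nudge_tcp(plan=[[[0.0001, 0.0038, 0], -0.0083], [[0.0003, 0.0074, 0], -0.0167], [[0.0005, 0.01, 0], -0.0222], [[0.0005, 0.01, 0], -0.0222], [[0.0005, 0.01, 0], -0.0222]])

```text
t: 37.2
position: [0.5493, -0.1668, 0.0579]
eef_rot: [-180.0, -0.0, 110.7]
force: [-0.3, -0.6, -3.0]
gripper_width: 0.0137
grip_force: 60.0
```

>>> nudge_tcp(plan=[[[0, -0.005, 0], 0.0111], [[0, -0.0063, 0], 0.0139], [[0, -0.0063, 0], 0.0139]])

```text
t: 37.5
position: [0.5444, -0.1688, 0.058]
eef_rot: [-180.0, 0.0, 108.2]
force: [0.4, -0.4, -1.7]
gripper_width: 0.0134
grip_force: 60.0
```

In the tool's units: -0.075 m / 0.8 = -0.0938, -0.06 m / 0.8 = -0.075.

>>> nudge_tcp(plan=[[[0, 0, -0.005], 0], [[0, 0, -0.0125], 0], [[0, 0, -0.025], 0], [[0, 0, -0.0375], 0], [[0, 0, -0.05], 0], [[0, 0, -0.075], 0], [[0, 0, -0.0938], 0], [[0, 0, -0.0938], 0]])

```text
t: 38.3
position: [0.5458, -0.169, 0.1353]
eef_rot: [179.8, 0.1, 108.2]
force: [0.2, -0.0, -2.9]
gripper_width: 0.0138
grip_force: 60.0
```

```bash
python3 - <<'E'
from h import *
print(get_state()["force"]); go([.454,-.032,.11],88)
E
```

```text
[ 0.21234722 -0.04260309 -2.89373865]
d [ 0.1588 -0.0444  0.0248] turn 20.2 or -159.8 yaw now 108.2
```

In the tool's units: 0.159 m / 0.8 = 0.1988, 0.14 m / 0.8 = 0.175, 20.2 degrees / 180 = 0.1122.

>>> nudge_tcp(plan=[[[0.025, -0.0075, 0], 0.0167], [[0.05, -0.015, 0], 0.0333], [[0.075, -0.0225, 0], 0.05], [[0.1, -0.03, 0], 0.0667], [[0.125, -0.0375, 0], 0.0833], [[0.15, -0.0438, 0], 0.1], [[0.175, -0.05, 0], 0.1111], [[0.1988, -0.0555, 0], 0.1122], [[0.1988, -0.0555, 0.025], 0.1122], [[0.1988, -0.0555, 0.0313], 0.1122]])

```text
t: 39.3
position: [0.4518, -0.0313, 0.1066]
eef_rot: [-179.9, -0.0, 88.1]
force: [0.2, -0.5, -2.9]
gripper_width: 0.0133
grip_force: 60.0
```

>>> nudge_tcp(plan=[[[0, 0, 0.025], 0], [[0, 0, 0.0563], 0], [[0, 0, 0.075], 0], [[0, 0, 0.0875], 0], [[0, 0, 0.0875], 0], [[0, 0, 0.0875], 0]])

```text
t: 39.9
position: [0.4531, -0.0315, 0.0384]
eef_rot: [180.0, -0.0, 88.0]
force: [0.3, 0.6, -4.0]
gripper_width: 0.0133
grip_force: 60.0
```

```bash
python3 - <<'E'
from h import *
go([.454,-.0325,.0285],88)
E
```

```text
d [-0.0009  0.0009  0.0099] turn 0.0 or -180.0 yaw now 88.0
```

In the tool's units: 0.01 m / 0.8 = 0.0125, 0.0095 m / 0.8 = 0.0119.

>>> nudge_tcp(plan=[[[0, 0, 0.005], 0], [[0, 0, 0.01], 0], [[0, 0, 0.0119], 0], [[0, 0, 0.0125], 0], [[0, 0, 0.0125], 0]])

```text
t: 40.4
position: [0.4527, -0.0316, 0.0281]
eef_rot: [-180.0, 0.0, 88.0]
force: [-1.4, -0.6, 1.5]
gripper_width: 0.0134
grip_force: 60.0
```

>>> nudge_tcp(plan=[[[0, 0, 0], 0], [[0, 0, 0], 0], [[0, 0, 0], 0], [[0, 0, 0], 0]], jaw=0.035)

```text
t: 40.8
position: [0.4528, -0.0315, 0.028]
eef_rot: [180.0, -0.0, 88.0]
force: [0.1, -0.8, -0.5]
gripper_width: 0.035
grip_force: 0.0
```

>>> nudge_tcp(plan=[[[0, 0, -0.0125], 0], [[0, 0, -0.0375], 0], [[0, 0, -0.075], 0], [[0, 0, -0.125], 0], [[0, 0, -0.1875], 0], [[0, 0, -0.2375], 0], [[-0.0375, 0, -0.25], 0], [[-0.0875, 0, -0.25], 0], [[-0.1375, 0, -0.25], 0], [[-0.1875, 0, -0.25], 0]])

```text
t: 41.8
position: [0.4473, -0.1828, 0.229]
eef_rot: [179.9, 0.0, 88.1]
force: [1.1, 0.4, 0.5]
gripper_width: 0.0351
grip_force: 0.0
```

>>> nudge_tcp(plan=[[[-0.05, 0, 0], 0], [[-0.1, 0, 0], 0], [[-0.1125, 0, 0], 0], [[-0.1125, 0, 0], 0]], jaw=0)

```text
t: 42.2
position: [0.4441, -0.2723, 0.2282]
eef_rot: [180.0, -0.0, 87.9]
force: [-0.2, 0.4, -0.2]
gripper_width: 0.0066
grip_force: 0.0
```

```bash
python3 - <<'E'
from ov import *
s=get_state(); T=toolT(s); im=camrig.capture("wrist"); t=camrig.capture("top"); cv2.imwrite("pics/w7.png",im); cv2.imwrite("pics/t7.png",t)
els=[]
I=cv2.resize(im[0:250,150:450],None,fx=1.3,fy=1.3,interpolation=cv2.INTER_CUBIC); J=cv2.resize(t[165:270,205:345],(400,300),interpolation=cv2.INTER_CUBIC)
J=cv2.copyMakeBorder(J,0,I.shape[0]-300,0,0,cv2.BORDER_CONSTANT)
cv2.imwrite("pics/h7.png",np.hstack([I,J])); go([.565,-.367,.11],88)
E
```

```text
d [-0.093   0.1235  0.1182] turn 0.1 or -179.9 yaw now 88.1
```

View pics/h7.png

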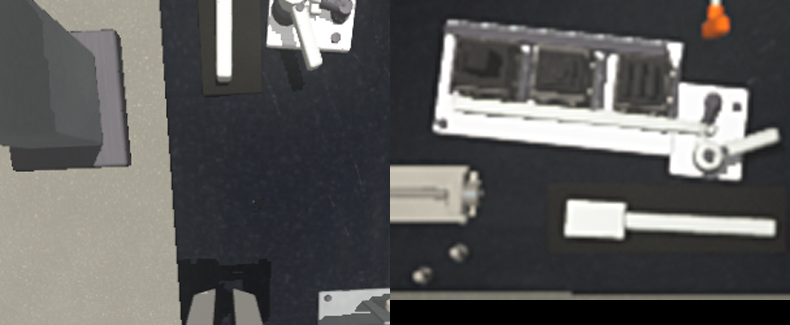

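Clamp closed (handle at −72°), electrodes home, bar on its mat. Now the tally counter.

In the tool's units: 0.121 m / 0.8 = 0.1513, 0.118 m / 0.8 = 0.1475.

>>> nudge_tcp(plan=[[[-0.0375, 0.05, 0], 0], [[-0.075, 0.1, 0.0125], 0], [[-0.1063, 0.1375, 0.05], 0], [[-0.1163, 0.1513, 0.1], 0], [[-0.1163, 0.1513, 0.1375], 0], [[-0.1163, 0.1513, 0.1475], 0], [[-0.1163, 0.1513, 0.1475], 0], [[-0.1163, 0.1513, 0.1475], 0]])

```text
t: 43.1
position: [0.5631, -0.368, 0.1121]
eef_rot: [179.9, 0.0, 88.1]
force: [-0.4, -0.0, 0.5]
gripper_width: 0.0004
grip_force: 0.0
```

>>> nudge_tcp(plan=[[[0, 0, 0.0125], 0], [[0, 0, 0.025], 0], [[0, 0, 0.0375], 0], [[0, 0, 0.045], 0], [[0, 0, 0.05], 0], [[0, 0, 0.05], 0], [[0, 0, 0.05], 0]])

```text
t: 43.8
position: [0.5623, -0.3685, 0.0701]
eef_rot: [180.0, -0.0, 88.0]
force: [1.4, -0.6, 5.3]
gripper_width: 0.0003
grip_force: 2.3
```

In the tool's units: 0.003 m / 0.8 = 0.0038, 0.002 m / 0.8 = 0.0025.

>>> nudge_tcp(plan=[[[0, 0, 0.0025], 0], [[0, 0, 0.0038], 0], [[0, 0, 0.0038], 0], [[0, 0, 0.0038], 0]])

```text
t: 44.2
position: [0.5626, -0.3685, 0.0675]
eef_rot: [180.0, 0.0, 88.0]
force: [1.6, -0.8, 5.9]
gripper_width: 0.0001
grip_force: 2.4
```

>>> nudge_tcp(plan=[[[0, 0, 0.0013], 0], [[0, 0, 0.0025], 0], [[0, 0, 0.0025], 0], [[0, 0, 0.0025], 0]])

```text
t: 44.6
position: [0.5628, -0.3686, 0.0665]
eef_rot: [179.9, 0.0, 88.0]
force: [-3.1, 1.7, 18.0]
gripper_width: 0.0003
grip_force: 9.3
```

Lever stop reached (18 N). Release, then two more identical presses.

In the tool's units: -0.042 m / 0.8 = -0.0525, -0.03 m / 0.8 = -0.0375.

>>> nudge_tcp(plan=[[[0, 0, -0.0188], 0], [[0, 0, -0.0375], 0], [[0, 0, -0.0525], 0], [[0, 0, -0.0525], 0], [[0, 0, -0.0525], 0], [[0, 0, -0.0525], 0], [[0, 0, -0.0525], 0]])

```text
t: 45.3
position: [0.5619, -0.3683, 0.1062]
eef_rot: [-179.9, -0.0, 88.0]
force: [-0.5, -0.3, -0.1]
gripper_width: 0.0004
grip_force: 0.0
```

```bash
python3 - <<'E'
from h import *
cv2.imwrite("pics/t8.png",camrig.capture("top")); cv2.imwrite("pics/s8.png",camrig.capture("scene"))
E
```

>>> nudge_tcp(plan=[[[0, 0, 0.015], 0], [[0, 0, 0.03], 0], [[0, 0, 0.0425], 0], [[0, 0, 0.0488], 0], [[0, 0, 0.0513], 0], [[0, 0, 0.0525], 0], [[0, 0, 0.0525], 0], [[0, 0, 0.0525], 0], [[0, 0, 0.0525], 0]])

```text
t: 46.3
position: [0.5625, -0.3686, 0.066]
eef_rot: [180.0, 0.0, 88.0]
force: [-6.5, 2.7, 22.5]
gripper_width: 0.0002
grip_force: 11.8
```

>>> nudge_tcp(plan=[[[0, 0, -0.0188], 0], [[0, 0, -0.0375], 0], [[0, 0, -0.0525], 0], [[0, 0, -0.0525], 0], [[0, 0, -0.0525], 0], [[0, 0, -0.0525], 0], [[0, 0, -0.0525], 0]])

```text
t: 47.0
position: [0.5619, -0.3682, 0.1062]
eef_rot: [-179.9, -0.0, 88.0]
force: [0.9, -0.4, 0.4]
gripper_width: 0.0004
grip_force: 0.0
```

>>> nudge_tcp(plan=[[[0, 0, 0.015], 0], [[0, 0, 0.03], 0], [[0, 0, 0.0425], 0], [[0, 0, 0.0488], 0], [[0, 0, 0.0513], 0], [[0, 0, 0.0525], 0], [[0, 0, 0.0525], 0], [[0, 0, 0.0525], 0], [[0, 0, 0.0525], 0]])

```text
t: 47.9
position: [0.5625, -0.3685, 0.066]
eef_rot: [180.0, 0.0, 88.0]
force: [-6.1, 2.8, 23.1]
gripper_width: -0.0
grip_force: 11.9
```

>>> nudge_tcp(plan=[[[0, 0, -0.0188], 0], [[0, 0, -0.0375], 0], [[0, 0, -0.0525], 0], [[0, 0, -0.075], 0], [[0, 0, -0.125], 0], [[0, 0, -0.175], 0], [[0, 0, -0.2], 0], [[0, 0, -0.2], 0]])

```text
t: 48.7
position: [0.5634, -0.3689, 0.2286]
eef_rot: [179.8, 0.1, 88.0]
force: [-0.1, -0.3, 0.7]
gripper_width: 0.0004
grip_force: 0.0
```

>>> nudge_tcp(plan=[[[0.05, -0.0375, 0], 0], [[0.1, -0.075, 0], 0], [[0.15, -0.1, 0], 0], [[0.2, -0.1125, 0], 0], [[0.2, -0.1125, 0], 0], [[0.2, -0.1125, 0], 0]])

```text
t: 49.3
position: [0.4776, -0.205, 0.2248]
eef_rot: [-180.0, 0.0, 88.1]
force: [0.4, -0.3, 0.0]
gripper_width: 0.0006
grip_force: 0.0
```

```bash
python3 - <<'E'
from h import *
t=camrig.capture("top"); s=camrig.capture("scene");w=camrig.capture("wrist")
cv2.imwrite("pics/t9.png",t);cv2.imwrite("pics/s9.png",s)
cr=lambda im,b,k:cv2.resize(im[b[1]:b[3],b[0]:b[2]],None,fx=k,fy=k,interpolation=cv2.INTER_CUBIC)
o=[cr(cv2.imread("pics/s0.png") if 0 else cv2.imread("pics/scene0.png"),(330,120,395,170),4),cr(s,(330,120,395,170),4),cr(cv2.imread("pics/t7.png"),(415,145,465,215),2.85)]
h=max(i.shape[0] for i in o);top=np.hstack([cv2.copyMakeBorder(i,0,h-i.shape[0],0,0,cv2.BORDER_CONSTANT) for i in o])
b=cr(t,(165,145,465,270),2.2);W=max(top.shape[1],b.shape[1])
p=lambda i:cv2.copyMakeBorder(i,0,0,0,W-i.shape[1],cv2.BORDER_CONSTANT)
c=np.vstack([p(top),p(b)]);print(c.shape);cv2.imwrite("pics/f9.png",c)
E
```

```text
(475, 662, 3)
```

View pics/f9.png

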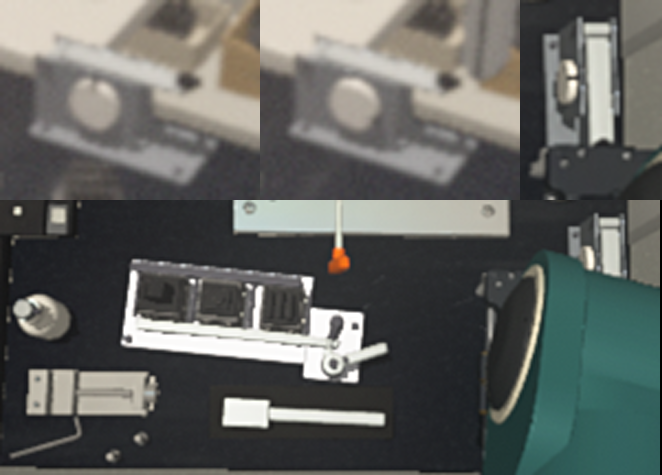

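The final views show the electrodes clamped, the handle closed, the bar on its mat, the lever back up and the dial turned from its start mark. All three presses hit the lever's stop, so I'm handing in.

```bash
python3 -c "
from rig import arm, camrig, ticket, get_state
print(ticket.job_done())"
```

```text
the job is handed in; nothing more can be done
None
```

I handed the job in at about 49 s: the flask cap was pressed once, all three electrodes are clamped in the fixture, the handle was thrown closed with the bar, the bar is back lengthwise on its mat, and the tally lever was pressed to its stop three times; the dial picture was too blurred to read the count, and no verdict came back.

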